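Put the clean mixing balls away

TASK

Put the clean mixing balls away: drop the two small steel balls from the plywood strip, one at a time, through the narrow neck into the glass jar, and lay the big glass ball from the strip gently in one of the two empty pockets of the black rubber tray. The glass is fragile, so do not squeeze it hard, press it or drop it; do not knock the jar over, and leave the glass ball that is already in the tray and the other things on the table where they are.

Things in the scene. Friction and masses are not known exactly. Their poses are not given: they have to be found in the camera images.
- jar: loose clear glass jar, 0.6 kg, 145 mm high, body 90 mm in diameter up to 85 mm height, then a shoulder to a neck 41 mm wide outside from 116 mm height up, with a 46 mm collar on its top 7 mm; the neck's bore is 33 mm in diameter. Origin at the centre of its underside, z up.
- jar_mouth (a point): centre of the jar's mouth, level with the top of the neck (145 mm above the jar's underside).
- batten: fixed plywood strip, 200 x 56 x 18 mm, long side along its x axis (roughly along world x), origin at the centre of its underside. Three shallow 16 mm dimples lie at x = -70, 0 and +70 mm on its top; each holds one ball, in any order. It may stand on the robot's left or right. A tall cardboard carton stands about 100 mm beyond the far right end of the right-hand place: keep the hand clear of it.
- tray: fixed black rubber block, 216 x 70 x 24 mm, long side along its x axis (roughly along world x), origin at the centre of its underside. Three round pockets 26 mm wide at x = -72, 0 and +72 mm; the middle one already holds a glass ball. It stands on the other side from the strip.
- pocket_near (a point): where the centre of a glass ball lies when seated in the pocket at x = -72 mm of the tray (nearer the robot), 37 mm above the table and 13 mm above the tray's top.
- pocket_far (a point): the same for the pocket at x = +72 mm (farther from the robot).
- pocket_middle (a point): the same for the middle pocket, which is taken.
- steel_a: plain steel ball, 24 mm in diameter, about 56 g, origin at its centre; it starts in a dimple of the plywood strip, its centre about 9 mm above the strip's top. Its axes turn as it rolls and mean nothing.
- steel_b: the other steel ball, just the same.
- glass_ball: the glass ball to move: plain green glass, 36 mm in diameter, about 45 g, origin at its centre; it starts in a dimple of the plywood strip, its centre about 16 mm above the strip's top. Fragile: a total finger force over 50 N (25 N a finger) or a push of more than 12 N against the tray breaks it, and so does a fall of about 20 mm or more. Its axes mean nothing.
- glass_spare: the glass ball already in the tray's middle pocket, the same 36 mm size; leave it there.
- dose_cup: bystander: small clear plastic cup, 51 mm wide, 35 mm high, stuck to the table, beyond the jar to the left; origin at the centre of its underside.
- roller: bystander: white paint-roller sleeve, 101 mm long, 42 mm thick, lying loose beyond the jar to the right; origin under its middle.
- marker: bystander: marker pen, 135 mm long, 17 mm thick, lying loose beyond the strip or tray on the left; origin under its middle.

How it is judged:
On the way, in this order (a step that is already met when the one before it is completed fails the run):
1. the first steel ball is in the jar (((horizontal distance between steel_a and jar below 0.04 m and z of steel_a in the frame of jar below 0.09 m) or (horizontal distance between steel_b and jar below 0.04 m and z of steel_b in the frame of jar below 0.09 m))), for 0.2 s.
2. both steel balls are in the jar (horizontal distance between each of steel_a, steel_b and jar below 0.04 m and z of each of steel_a, steel_b in the frame of jar below 0.09 m), for 0.2 s.
At the end, for the whole second after the job is handed in: Both steel balls are inside the upright jar (centres within 40 mm of its axis, under 90 mm above its underside; tilt under 0.1 rad); the glass ball rests in an end pocket of the tray and the other one still in the middle pocket (each within 6 mm of the seated place) (all of step 2 and angle between jar's own z axis and vertical below 0.1 rad and (distance between glass_ball and pocket_near below 0.006 m or distance between glass_ball and pocket_far below 0.006 m) and linear speed of glass_ball below 0.03 m/s and distance between glass_spare and pocket_middle below 0.006 m); the robot touches nothing.
It fails at once if both steel balls carried at once (both more than 80 mm above the table outside the jar's body) (height (world z) of each of steel_a, steel_b above 0.08 m).
It fails at once if the glass ball squeezed with more than 50 N in total (contact force between glass_ball and the fingers above 50 N).
It fails at once if the glass ball pressed on the tray with more than 12 N, or falling free of the fingers faster than 0.6 m/s (dropped about 20 mm or more) (contact force between glass_ball and tray above 12 N or (contact force between glass_ball and the fingers below 0.1 N and linear speed of glass_ball above 0.6 m/s)).
It fails at once if the jar knocked over (tilted more than 0.4 rad) (angle between jar's own z axis and vertical above 0.4 rad).
It fails at once if a bystander moved by more than 40 mm (distance of any of roller, marker from where it was at the start of the episode above 0.04 m).
It also fails if it takes over 70 s, if anything falls off the work surface, if the arm or the gripper's body presses on something with over 40 N, if the wrist force passes 120 N, or if a joint passes its speed limit or range.

ROBOT

A 7-joint arm with a two-finger parallel gripper is mounted at the origin on a cart in front of the work surface, level with it; the furniture and walls round the work are solid. World frame = base frame: x ahead of the robot, y to its left, z up, the work surface at z = 0. Lengths are in m, angles in rad, forces in N, time in s.
With the tool pointing down it reaches from about 0.35 to 0.9 m from the base axis. Payload 8.1 kg.
Tool frame: the origin (TCP) lies between the finger pads; the fingertips stand 25 mm ahead of it and the grasp point (between the pads) lies 6 mm ahead of it; z points along the fingers, y is the direction in which the jaws open and shut (so a half turn about z gives the same grasp; the last joint's range is limited). The gripper opens to 92 mm and grips with 3 to 60 N. Pads are 19 mm wide; open, the fingers measure 130 mm over their backs; the gripper's body (75 mm by 190 mm) begins 47 mm behind the grasp point.
Start: joints at [-1.332, 0.434, 0.025, 1.573, -0.012, 1.134, -0.075], TCP at [0.21, 0.589, 0.252] pointing down, gripper open.
Joint ranges: [-2.62, 2.62], [-0.44, 2.09], [-1.27, 1.32], [0.08, 2.57], [-1.32, 4.46], [0.12, 2], [-2.74, 2.74]. Speed limits (rad/s): [2.22, 2.22, 3.01, 3.01, 3.14, 3.14, 3.14].

INTERFACE

Orientations are given as a rotation vector (axis times angle).
In Python, from cell import * gives the robot as it stands.
- The arm moves only by the shell command python3 -m jog 'ROWS' [FORCE]. ROWS is JSON, one flat list of numbers, 5 for each row, row after row: the finger opening in mm, from 0 to 91.8, then the shift along the tool's x, y, z in units of 40 mm (1.0 is 40 mm), then the turn about the tool's z in units of 6 degrees (1.0 is 6 degrees). A call has 1 to 20 rows; each row shifts and turns the pose as measured when the row begins, along the tool's axes as they then stand; what a row does not reach is not made up. A row lasts 1/12 s, in which the tool goes at most 41.7 mm and 7.16 degrees, less where a joint would pass 70% of its speed; a pose out of reach is approached as far as the arm can. A call is refused whole if a number of a shift passes 1 or a number of a turn 1, either way. A call with a gripper value outside its range is refused whole. The fingers move at their own pace and stop on an object; FORCE is the grip in N (left out, the last holds). Time passes only in rows, so rows that do not move let the fingers close. It gives the time, the measured TCP pose, the force and the opening at its end, in the units of the state.
- observe(): the state, without advancing time (a new reading comes with each control period).
- get_image(name): name is "side" or "top" or "wrist"; returns the picture (400x640x3 uint8, red, green, blue); there is no depth.
- camera_params(name): a dict with "intrinsics" (3x3 intrinsics, pixels), "xyz" and "orientation" of the camera in the world. Camera axes: x right, y down, z forward; pixel columns grow to the right and rows downward; lengths in m; the calibration is good to about 2 mm. A picture is of the moment at which its call begins: read the wrist's pose just before it. camera_params takes no time and is no camera call; for the wrist camera it gives the pose at the moment of the call.
- sign_off(): hands the job in, once; it reports no verdict.
The state is a dict: "clock": time; "joints": joint angles; "dq": joint speeds; "joint_efforts": joint torques, N m; "position": TCP position; "ee_rot": TCP orientation; "force": force on the tool from outside, world axes, zero at the start; "ft_torque": the same for the moment, N m; "width": opening from 0.0 (shut) to 1.0 (fully open).
Only numpy, scipy, OpenCV 4.12 (cv2) and the standard library are available. Lean on these libraries where they do the work, as an engineer would, in place of code of your own. Each camera call takes 0.05 s, during which the arm holds its last target. There are 200 camera calls.

## Working session

There is one attempt and no reset: what is moved stays moved. The work goes in short steps, Python scripts to look and compute and a shell command to move; the robot and the scene stay as the last step left them, time stands still between calls to the robot, and variables do not carry over. Pictures are saved under pics/ and viewed, about 8 in all and at most 12, crops included, and the job is handed in when it is done.

```bash
mkdir -p pics; ls; cat > h.py <<'E'
from cell import *
import numpy as np, cv2
from scipy.spatial.transform import Rotation as R
def rot(o):
    o=np.array(o,float)
    return o if o.shape==(3,3) else R.from_rotvec(o).as_matrix()
def px2w(name,uv,z,p=None):
    p=p or camera_params(name); K=np.array(p["intrinsics"]); M=rot(p["orientation"])
    d=M@np.linalg.solve(K,[uv[0],uv[1],1]); c=np.array(p["xyz"]); return c+d*(z-c[2])/d[2]
def w2px(name,w,p=None):
    p=p or camera_params(name); K=np.array(p["intrinsics"]); M=rot(p["orientation"])
    q=K@(M.T@(np.array(w)-p["xyz"])); return q[:2]/q[2]
def snap(name,f):
    im=get_image(name); cv2.imwrite("pics/"+f,cv2.cvtColor(im,cv2.COLOR_RGB2BGR)); return im
def st():
    s=observe(); print(round(s["clock"],2),np.round(s["position"],4),np.round(s["ee_rot"],3),np.round(s["force"],1),round(s["width"]*91.8,1)); return s
E
python3 - <<'E'
from h import *
s=st(); print(rot(s["ee_rot"]).round(3))
for n in("top","side","wrist"): print(n,camera_params(n))
snap("top","top0.png"); snap("side","side0.png")
E
```

```text
pics
0.0 [0.2094 0.5884 0.251 ] [-5.340e-01 -3.096e+00  2.000e-03] [-0.3 -0.2  0.4] 91.6
[[-0.942  0.335 -0.   ]
 [ 0.335  0.942 -0.002]
 [-0.    -0.002 -1.   ]]
top {'intrinsics': array([[452.04610622,   0.        , 324.72222937],
       [  0.        , 452.04610622, 203.63963622],
       [  0.        ,   0.        ,   1.        ]]), 'xyz': array([ 0.46372215, -0.00999548,  1.21190607]), 'orientation': array([-2.20915524,  2.15758431, -0.08873391])}
side {'intrinsics': array([[393.63009664,   0.        , 316.87543817],
       [  0.        , 393.63009664, 205.57504721],
       [  0.        ,   0.        ,   1.        ]]), 'xyz': array([0.47018654, 0.69845912, 0.55138054]), 'orientation': array([-0.14474205,  2.70608074, -1.4551753 ])}
wrist {'intrinsics': array([[355.30722117,   0.        , 313.83279378],
       [  0.        , 355.30722117, 189.34107134],
       [  0.        ,   0.        ,   1.        ]]), 'xyz': array([0.13101903, 0.61637662, 0.38437044]), 'orientation': array([2.3511105 , 1.65855312, 0.25440889])}
```

View pics/top0.png

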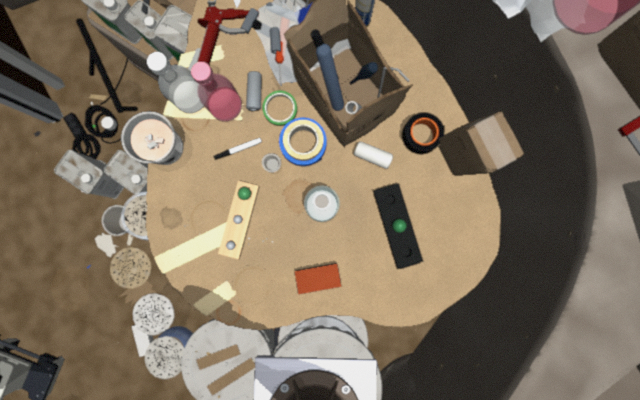

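View pics/side0.png

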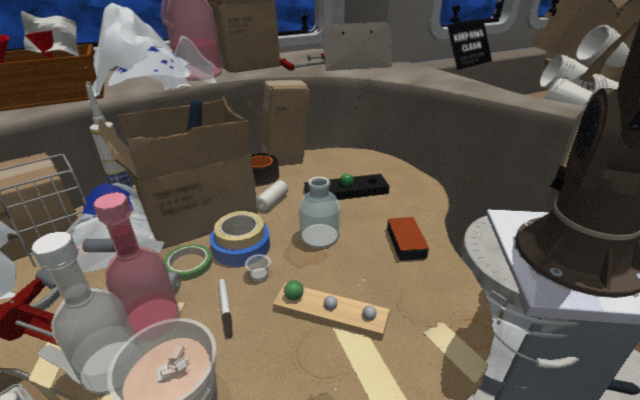

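Top view: the strip is on the left, with the glass ball at (244,193) and steel balls at (238,219) and (231,245). The jar is at (321,203). The tray is on the right, with the spare at (400,226). The side view agrees.

```bash
python3 - <<'E'
from h import *
im=cv2.cvtColor(cv2.imread("pics/top0.png"),cv2.COLOR_BGR2HSV)
def cen(mask,box):
    x0,y0,x1,y1=box; m=mask[y0:y1,x0:x1]; v,u=np.nonzero(m); return np.array([u.mean()+x0,v.mean()+y0]),len(u)
H,S,V=cv2.split(im)
g=(H>45)&(H<85)&(S>100)
for n,b,z in(("glass",(230,180,258,207),.034),("spare",(385,212,415,240),.037)):
    c,k=cen(g,b); print(n,c,k,px2w("top",c,z).round(4))
st_=(S<70)
for n,b in(("s_mid",(231,212,246,227)),("s_near",(224,238,239,253))):
    c,k=cen(st_,b); print(n,c,k,px2w("top",c,.027).round(4))
blk=(V<60).astype(np.uint8)[175:275,365:430]
c,_=max(((c,cv2.contourArea(c)) for c in cv2.findContours(blk,0,1)[0]),key=lambda t:t[1])
r=cv2.minAreaRect(c); bp=cv2.boxPoints(r)+[365,175]; print(r,[px2w("top",b,.02).round(3) for b in bp])
img=cv2.imread("pics/top0.png")
a=cv2.resize(img[175:230,295:350],(400,400),interpolation=2);b=cv2.resize(img[180:260,210:265],(275,400),interpolation=2)
cv2.imwrite("pics/crop.png",np.hstack([a,b]))
E
```

```text
glass [244. 193.] 92 [0.5783 0.1986 0.034 ]
spare [399.07006369 225.27388535] 157 [ 0.5034 -0.2077  0.037 ]
s_mid [238.2247191  219.70786517] 89 [0.5083 0.2124 0.027 ]
s_near [231.22916667 245.57291667] 96 [0.4405 0.228  0.027 ]
((32.355873107910156, 50.638797760009766), (82.08528900146484, 25.83061408996582), 72.6459732055664) [array([ 0.595, -0.14 ,  0.02 ]), array([ 0.617, -0.205,  0.02 ]), array([ 0.412, -0.271,  0.02 ]), array([ 0.39 , -0.207,  0.02 ])]
```

View pics/crop.png

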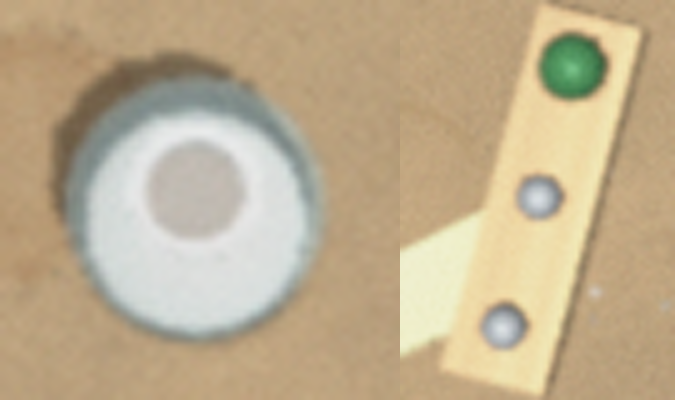

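Crop: bore centre at about (321.8,201.1). The two steel balls and the green ball sit in line on the strip. I'll move above the near steel ball.

```bash
python3 -m jog '[90,-0.7,-0.55,0,0, 90,-0.7,-0.55,0,0, 90,-0.7,-0.55,0,0, 90,-0.7,-0.55,0,0, 90,-0.7,-0.55,0,0, 90,-0.7,-0.55,0,0, 90,-0.7,-0.55,0,0, 90,-0.7,-0.55,0,0, 90,-0.7,-0.55,0,0, 90,-0.7,-0.55,0,0, 90,-0.7,-0.55,0,0, 90,-0.7,-0.55,0,0, 90,0,0,0.5,-0.65, 90,0,0,0.5,-0.65, 90,0,0,0,0]' 20
python3 - <<'E'
from h import *
st(); p=camera_params("wrist"); snap("wrist","w1.png"); np.save("w1.npy",p,allow_pickle=True)
m=px2w("top",(321.8,201.1),.145); print("mouth",m)
for w in((.4405,.228,.027),(.5083,.2124,.027),(.5783,.1986,.034),m): print(w2px("wrist",w,p).round(1))
E
```

```text
clock: 1.35
position: [0.4446, 0.2078, 0.2056]
ee_rot: [-0.312, -3.123, 0.01]
force: [-0.7, -0.5, -0.5]
width: 0.98
1.35 [0.4446 0.2078 0.2056] [-0.312 -3.123  0.01 ] [-0.7 -0.5 -0.5] 89.9
mouth [ 0.55263073 -0.00579734  0.145     ]
[336.6 164.5]
[333.3 235.1]
[332.8 303.2]
[ 54.  413.6]
```

View pics/w1.png

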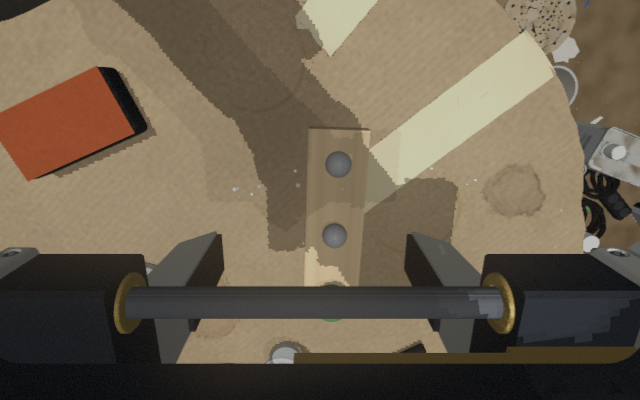

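The wrist view shows steel balls at (338,164) and (334,235), within about 1 px of the predictions. The estimates are good, so I'll descend on the near ball.

```bash
cat >> h.py <<'E'
def to(x,y,z):
    s=st(); d=rot(s["ee_rot"]).T@(np.array([x,y,z])-s["position"]); print("units",(d/.04).round(2))
E
python3 -m jog '[80,0.2,0.49,0.5,0, 70,0,0,0.9,0, 65,0,0,0.9,0, 60,0,0,0.7,0, 60,0,0,0,0]'
python3 -c "
from h import *
to(.4405,.2287,.046)"
```

```text
clock: 1.82
position: [0.4435, 0.2358, 0.0895]
ee_rot: [0.331, 3.119, 0.005]
force: [-0.5, -0.8, -0.2]
width: 0.684
1.82 [0.4435 0.2358 0.0895] [0.331 3.119 0.005] [-0.5 -0.8 -0.2] 62.8
units [ 0.04 -0.19  1.09]
```

```bash
python3 -m jog '[60,0.04,-0.19,0.4,0, 60,0,0,0.4,0, 60,0,0,0.25,0, 60,0,0,0,0]'
python3 -c "
from h import *
to(.4405,.2287,.046)"
```

```text
clock: 2.15
position: [0.442, 0.2331, 0.0512]
ee_rot: [0.334, 3.118, 0.01]
force: [-0.8, -0.8, 0.5]
width: 0.655
2.15 [0.442  0.2331 0.0512] [0.334 3.118 0.01 ] [-0.8 -0.8  0.5] 60.1
units [ 0.01 -0.12  0.13]
```

```bash
python3 -m jog '[60,0.01,-0.12,0.13,0, 60,0,0,0,0, 15,0,0,0,0, 15,0,0,0,0, 15,0,0,0,0, 15,0,0,0,0, 15,0,0,0,0, 15,0,0,0,0]' 20
python3 -c "
from h import *
to(.4405,.2287,.046)"
```

```text
clock: 2.82
position: [0.4434, 0.2306, 0.0515]
ee_rot: [0.336, 3.112, 0.018]
force: [-1.2, -5.9, 4.3]
width: 0.268
2.82 [0.4434 0.2306 0.0515] [0.336 3.112 0.018] [-1.2 -5.9  4.3] 24.6
units [ 0.06 -0.06  0.14]
```

```bash
python3 -m jog '[45,0,0,0,0, 45,0.06,-0.05,0.2,0, 45,0,0,0.1,0, 45,0,0,0,0]'
python3 -c "
from h import *
to(.4405,.2287,.046); p=camera_params('wrist'); snap('wrist','w2.png'); print(w2px('wrist',(.4405,.2287,.027),p))"
```

```text
clock: 3.15
position: [0.4426, 0.234, 0.044]
ee_rot: [0.333, 3.107, 0.032]
force: [-0.9, -0.2, -0.6]
width: 0.48
3.15 [0.4426 0.234  0.044 ] [0.333 3.107 0.032] [-0.9 -0.2 -0.6] 44.1
units [ 0.02 -0.14 -0.05]
[301.6229083  258.38461691]
```

View pics/w2.png

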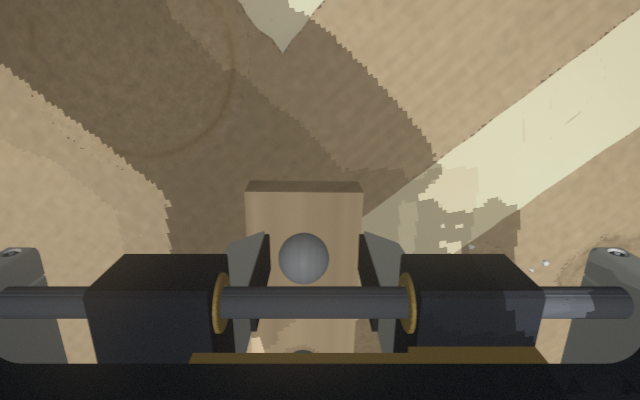

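Ball at (303,258), on the prediction, and both pads flank it. I'll centre and close.

```bash
python3 -m jog '[44,0.02,-0.15,0,0, 44,0,0,0,0, 15,0,0,0,0, 15,0,0,0,0, 15,0,0,0,0, 15,0,0,0,0, 15,0,0,0,0]' 20
python3 -c "
from h import *
to(.4405,.2287,.046)"
```

```text
clock: 3.78
position: [0.4419, 0.228, 0.0441]
ee_rot: [0.335, 3.104, 0.035]
force: [-2.2, -0.7, 2.4]
width: 0.247
3.78 [0.4419 0.228  0.0441] [0.335 3.104 0.035] [-2.2 -0.7  2.4] 22.7
units [ 0.04  0.01 -0.05]
```

```bash
python3 -m jog '[15,0,0,-0.5,0, 15,0,0,-0.9,0, 15,0,0,-1,0, 15,0,0,-1,0, 15,0,0,-1,0, 15,-0.4,-0.5,-0.1,0, 15,-0.5,-0.65,0,0, 15,-0.5,-0.65,0,0, 15,-0.5,-0.65,0,0, 15,-0.5,-0.65,0,0, 15,-0.5,-0.65,0,0, 15,-0.5,-0.65,0,0, 15,-0.4,-0.5,0,0, 15,0,0,0,0]'
python3 -c "
from h import *
to(.5526,-.0058,.179);p=camera_params('wrist'); snap('wrist','w3.png'); np.save('w3.npy',p,allow_pickle=True); print(w2px('wrist',(.5526,-.0058,.145),p)); print(rot(observe()['ee_rot']).round(3))"
```

```text
clock: 4.95
position: [0.5457, -0.0065, 0.2213]
ee_rot: [0.322, 3.116, 0.022]
force: [0.4, -0.8, -0.5]
width: 0.245
4.95 [ 0.5457 -0.0065  0.2213] [0.322 3.116 0.022] [ 0.4 -0.8 -0.5] 22.5
units [-0.16  0.04  1.06]
[315.86317384 222.79423433]
[[-0.979  0.204  0.009]
 [ 0.204  0.979  0.014]
 [-0.006  0.016 -1.   ]]
```

View pics/w3.png

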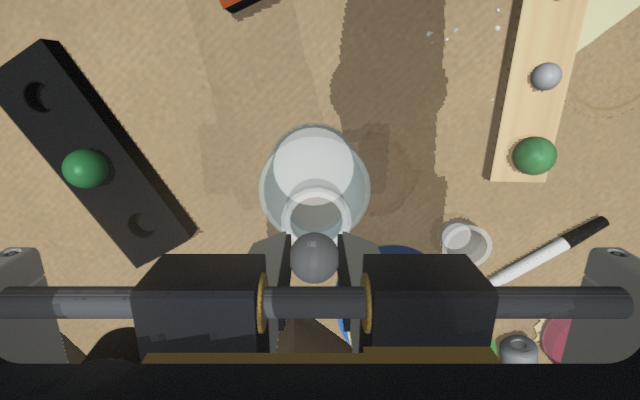

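The ball is held at (314.5,258). The mouth ring is centred near (316,221), as predicted. The tray pockets show at (40,97) and (141,224), with the spare at (85,168).

```bash
python3 - <<'E'
from h import *
p=np.load('w3.npy',allow_pickle=True).item()
for n,uv,z in (("held",(314.5,258),.203),("held",(314.5,258),.198),("near",(40.5,97),.024),("far",(141,224),.024),("spare",(85,168),.037),("glass",(535,155),.034),("steel",(546.5,76),.027),("mouth",(316,221.5),.145)): print(n,px2w("wrist",uv,z,p).round(4))
E
```

```text
held [ 0.5454 -0.0061  0.203 ]
held [ 0.5482 -0.0066  0.198 ]
near [ 0.4334 -0.2295  0.024 ]
far [ 0.5688 -0.1858  0.024 ]
spare [ 0.5013 -0.2082  0.037 ]
glass [0.5764 0.199  0.034 ]
steel [0.5083 0.2142 0.027 ]
mouth [ 0.5517 -0.0055  0.145 ]
```

```bash
python3 -m jog '[15,-0.16,0.03,0.4,0, 15,0,0,0.4,0, 15,0,0,0.15,0, 15,0,0,0,0, 15,0,0,0,0]'
python3 -c "
from h import *
to(.5522,-.0057,.177)"
```

```text
clock: 5.42
position: [0.5496, -0.0004, 0.1791]
ee_rot: [0.32, 3.123, 0.025]
force: [0.1, 0.8, -0.1]
width: 0.246
5.42 [ 5.496e-01 -4.000e-04  1.791e-01] [0.32  3.123 0.025] [ 0.1  0.8 -0.1] 22.5
units [-0.09 -0.12  0.05]
```

```bash
python3 -m jog '[15,-0.09,-0.13,0.05,0, 15,0,0,0,0, 15,0,0,0,0]'
python3 -c "
from h import *
to(.5522,-.0057,.177)"
```

```text
clock: 5.67
position: [0.5523, -0.0049, 0.178]
ee_rot: [0.315, 3.123, 0.026]
force: [-0.5, 0.8, -0.6]
width: 0.242
5.67 [ 0.5523 -0.0049  0.178 ] [0.315 3.123 0.026] [-0.5  0.8 -0.6] 22.3
units [-0.   -0.02  0.03]
```

```bash
python3 -m jog '[50,0,0,0,0, 50,0,0,0,0, 50,0,0,0,0, 50,0,0,-0.5,0, 60,0,0,-0.9,0]'
python3 -c "
from h import *
st(); im=snap('side','s1.png'); cv2.imwrite('pics/s1c.png',cv2.cvtColor(cv2.resize(im[150:350,230:420],None,fx=3,fy=3),4))
to(.5083,.2135,.12)"
```

```text
clock: 6.08
position: [0.5492, -0.0056, 0.231]
ee_rot: [-0.315, -3.12, -0.024]
force: [0.8, 0.4, 0.0]
width: 0.556
6.08 [ 0.5492 -0.0056  0.231 ] [-0.315 -3.12  -0.024] [0.8 0.4 0. ] 51.1
6.13 [ 0.5526 -0.0061  0.2392] [0.316 3.12  0.027] [2.5 0.1 6.1] 55.1
units [2.2  5.1  3.06]
```

View pics/s1c.png

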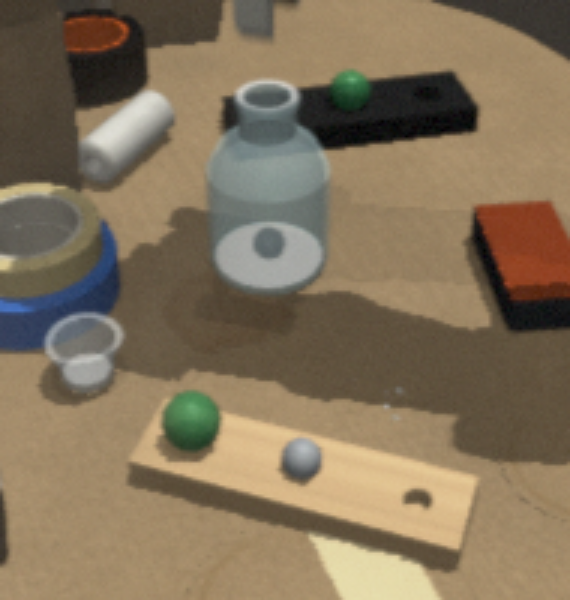

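The first steel ball is on the jar floor (crop 270,243) and the jar is upright. Next is the middle steel ball.

```bash
python3 -m jog '[50,0.31,0.72,0,0, 50,0.31,0.72,0,0, 50,0.31,0.72,0,0, 50,0.31,0.72,0,0, 50,0.31,0.72,0,0, 50,0.31,0.72,0,0, 50,0.31,0.72,0.3,0, 50,0,0,0.9,0, 50,0,0,0.9,0, 50,0,0,0.8,0, 50,0,0,0.3,0,50,0,0,0,0]'
python3 -c "
from h import *
to(.5080,.2137,.045)"
```

```text
clock: 7.13
position: [0.517, 0.2248, 0.1211]
ee_rot: [0.317, 3.095, 0.049]
force: [-0.3, -0.7, 0.5]
width: 0.541
7.13 [0.517  0.2248 0.1211] [0.317 3.095 0.049] [-0.3 -0.7  0.5] 49.7
units [ 0.21 -0.38  1.89]
```

```bash
python3 -m jog '[50,0.21,-0.4,0.4,0, 50,0,0,0.5,0, 50,0,0,0.4,0, 50,0,0,0.2,0, 50,0,0,0,0]'
python3 -c "
from h import *
to(.5080,.2137,.045)"
```

```text
clock: 7.55
position: [0.5103, 0.2132, 0.0625]
ee_rot: [0.317, 3.09, 0.054]
force: [0.0, -0.2, -0.4]
width: 0.546
7.55 [0.5103 0.2132 0.0625] [0.317 3.09  0.054] [ 0.  -0.2 -0.4] 50.1
units [ 0.07 -0.02  0.43]
```

```bash
python3 -m jog '[50,0.07,-0.02,0.3,0, 50,0,0,0.18,0, 50,0,0,0,0, 50,0,0,0,0]'
python3 -c "
from h import *
to(.5080,.2137,.045)"
```

```text
clock: 7.88
position: [0.5114, 0.2148, 0.0468]
ee_rot: [0.318, 3.084, 0.059]
force: [-1.0, 0.5, 0.4]
width: 0.545
7.88 [0.5114 0.2148 0.0468] [0.318 3.084 0.059] [-1.   0.5  0.4] 50.0
units [ 0.08 -0.05  0.04]
```

```bash
python3 -m jog '[44,0.09,-0.05,0.08,0, 44,0,0,0,0, 15,0,0,0,0, 15,0,0,0,0, 15,0,0,0,0, 15,0,0,0,0, 15,0,0,0,0]' 20
python3 -c "
from h import *
to(.5080,.2137,.045)"
```

```text
clock: 8.47
position: [0.509, 0.2133, 0.0463]
ee_rot: [0.319, 3.081, 0.061]
force: [-0.2, -0.2, 1.4]
width: 0.246
8.47 [0.509  0.2133 0.0463] [0.319 3.081 0.061] [-0.2 -0.2  1.4] 22.6
units [0.03 0.   0.03]
```

```bash
python3 -m jog '[15,0,0,-0.5,0, 15,0,0,-0.9,0, 15,0,0,-1,0, 15,0,0,-1,0, 15,0,0,-1,0, 15,-0.2,-0.5,0,0, 15,-0.3,-0.72,0,0, 15,-0.3,-0.72,0,0, 15,-0.3,-0.72,0,0, 15,-0.3,-0.72,0,0, 15,-0.3,-0.72,0,0, 15,-0.3,-0.72,0,0, 15,-0.1,-0.3,0,0, 15,0,0,0,0]'
python3 -c "
from h import *
to(.5522,-.0057,.179)"
```

```text
clock: 9.63
position: [0.5421, -0.0148, 0.2249]
ee_rot: [0.303, 3.081, 0.065]
force: [0.6, -0.1, -0.7]
width: 0.245
9.63 [ 0.5421 -0.0148  0.2249] [0.303 3.081 0.065] [ 0.6 -0.1 -0.7] 22.5
units [-0.16  0.22  1.17]
```

```bash
python3 -m jog '[15,-0.16,0.15,0.4,0, 15,0,0,0.4,0, 15,0,0,0.2,0, 15,0,0,0,0, 15,0,0,0,0]'
python3 - <<'E'
from h import *
s=st(); M=rot(s["ee_rot"]); b=np.array(s["position"])+.019*M[:,2]; print("ball est",b.round(4)); to(.5522-.019*M[0,2],-.0057-.019*M[1,2],.179)
p=camera_params('wrist'); im=snap('wrist','w4.png'); cv2.imwrite('pics/w4c.png',cv2.cvtColor(cv2.resize(im[120:320,200:440],None,fx=3,fy=3),4))
print((w2px('wrist',b,p)-[200,120])*3,(w2px('wrist',(.552,-.0057,.145),p)-[200,120])*3)
E
```

```text
clock: 10.05
position: [0.5516, -0.0061, 0.1845]
ee_rot: [0.304, 3.081, 0.068]
force: [-0.8, -0.7, -0.3]
width: 0.244
10.05 [ 0.5516 -0.0061  0.1845] [0.304 3.081 0.068] [-0.8 -0.7 -0.3] 22.4
ball est [ 0.5525 -0.0054  0.1655]
10.05 [ 0.5516 -0.0061  0.1845] [0.304 3.081 0.068] [-0.8 -0.7 -0.3] 22.4
units [ 0.01 -0.02  0.14]
[342.71037584 414.56599971] [334.90873335 351.9948969 ]
```

View pics/w4c.png

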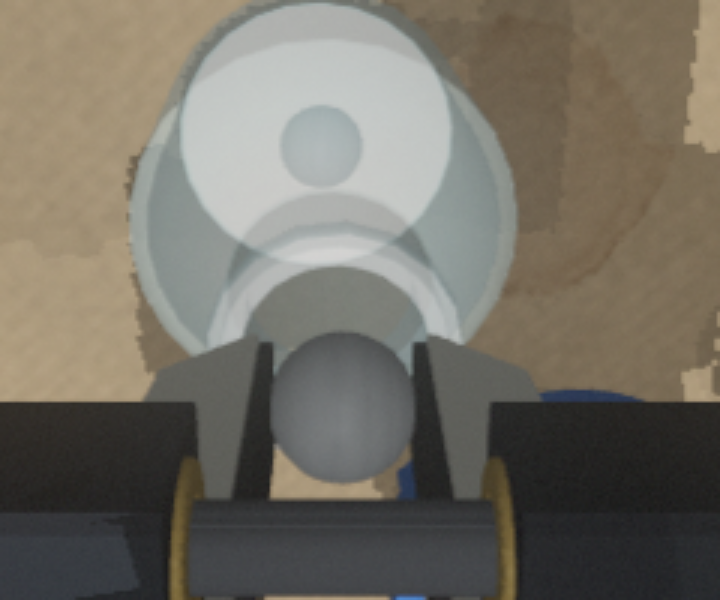

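The ball is at crop (343,408), above the bore centred near (336,350), within about 1 mm. Lower and release.

```bash
python3 -m jog '[15,-0.02,-0.02,0.14,0, 15,0,0,0,0, 15,0,0,0,0]'
python3 -c "
from h import *
to(.552,-.0062,.179)"
```

```text
clock: 10.35
position: [0.5532, -0.0055, 0.1802]
ee_rot: [0.301, 3.079, 0.07]
force: [-0.4, -0.1, -0.9]
width: 0.243
10.35 [ 0.5532 -0.0055  0.1802] [0.301 3.079 0.07 ] [-0.4 -0.1 -0.9] 22.3
units [ 0.03 -0.02  0.03]
```

```bash
python3 -m jog '[50,0,0,0,0, 50,0,0,0,0, 50,0,0,0,0, 50,0,0,-0.5,0, 60,0,0,-0.9,0, 60,0,0,0,0]'
python3 -c "
from h import *
im=snap('side','s2.png'); cv2.imwrite('pics/s2c.png',cv2.cvtColor(cv2.resize(im[150:350,230:420],None,fx=3,fy=3),4))
to(.577,.1988,.13)"
```

```text
clock: 10.85
position: [0.5499, -0.0081, 0.238]
ee_rot: [0.302, 3.081, 0.069]
force: [1.7, -0.5, 0.7]
width: 0.627
10.9 [ 0.5489 -0.0077  0.2353] [0.301 3.084 0.069] [ 0.3  0.3 -0.2] 58.4
units [0.41 5.07 2.87]
```

View pics/s2c.png

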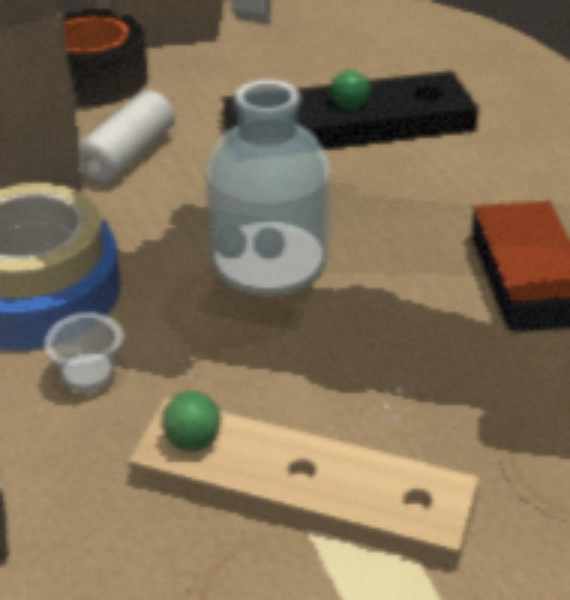

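Both steel balls are in the upright jar (crop 231,242 and 270,243). Now the glass ball.

```bash
python3 -m jog '[75,0.06,0.72,0,0, 75,0.06,0.72,0,0, 75,0.06,0.72,0,0, 75,0.06,0.72,0,0, 75,0.06,0.72,0,0, 75,0.06,0.72,0,0, 75,0.05,0.55,0.3,0, 75,0,0,0.8,0, 75,0,0,0.8,0, 75,0,0,0.8,0, 75,0,0,0,0]'
python3 -c "
from h import *
to(.577,.1988,.052)"
```

```text
clock: 11.82
position: [0.5785, 0.2011, 0.133]
ee_rot: [0.305, 3.076, 0.077]
force: [-1.3, -0.0, 0.1]
width: 0.816
11.82 [0.5785 0.2011 0.133 ] [0.305 3.076 0.077] [-1.3 -0.   0.1] 74.9
units [ 0.12 -0.17  2.02]
```

```bash
python3 -m jog '[75,0.1,-0.2,0.4,0, 75,0,0,0.5,0, 75,0,0,0.4,0, 70,0,0,0.2,0, 65,0,0,0,0, 60,0,0,0,0]'
python3 - <<'E'
from h import *
s=st(); M=rot(s["ee_rot"]); print(M[:,2].round(3)); to(.577-.017*M[0,2],.1988-.017*M[1,2],.051)
E
```

```text
clock: 12.32
position: [0.5774, 0.196, 0.0741]
ee_rot: [0.307, 3.075, 0.077]
force: [0.7, 1.0, 0.3]
width: 0.685
12.32 [0.5774 0.196  0.0741] [0.307 3.075 0.077] [0.7 1.  0.3] 62.9
[ 0.055  0.044 -0.998]
12.32 [0.5774 0.196  0.0741] [0.307 3.075 0.077] [0.7 1.  0.3] 62.9
units [0.07 0.01 0.58]
```

```bash
python3 -m jog '[60,0.07,0.02,0.35,0, 60,0,0,0.25,0, 60,0,0,0,0, 60,0,0,0,0]'
python3 - <<'E'
from h import *
s=st(); M=rot(s["ee_rot"]); to(.577-.017*M[0,2],.1988-.017*M[1,2],.050)
p=camera_params('wrist'); im=snap('wrist','w5.png'); print(w2px('wrist',(.577,.1988,.034),p))
H,S,V=cv2.split(cv2.cvtColor(im,cv2.COLOR_RGB2HSV)); m=((H>45)&(H<85)&(S>100)); v,u=np.nonzero(m); print(u.min(),u.max(),v.min(),v.max(),u.mean())
E
```

```text
clock: 12.65
position: [0.5794, 0.1991, 0.0546]
ee_rot: [0.307, 3.069, 0.082]
force: [-0.1, -0.4, 0.4]
width: 0.655
12.65 [0.5794 0.1991 0.0546] [0.307 3.069 0.082] [-0.1 -0.4  0.4] 60.2
12.65 [0.5794 0.1991 0.0546] [0.307 3.069 0.082] [-0.1 -0.4  0.4] 60.2
units [ 0.09 -0.05  0.11]
[310.12674623 250.44106518]
108 501 235 391 308.0862944162437
```

```bash
python3 -m jog '[50,0.1,-0.07,0.12,0, 44,0,0,0,0, 41,0,0,0,0, 39,0,0,0,0, 37,0,0,0,0, 35,0,0,0,0, 33,0,0,0,0, 30,0,0,0,0, 30,0,0,0,0]' 10
python3 - <<'E'
from h import *
s=st(); M=rot(s["ee_rot"]); to(.577-.017*M[0,2],.1988-.017*M[1,2],.050)
E
```

```text
clock: 13.45
position: [0.5762, 0.1971, 0.0517]
ee_rot: [0.307, 3.066, 0.084]
force: [0.3, -0.1, 0.5]
width: 0.387
13.45 [0.5762 0.1971 0.0517] [0.307 3.066 0.084] [ 0.3 -0.1  0.5] 35.5
13.45 [0.5762 0.1971 0.0517] [0.307 3.066 0.084] [ 0.3 -0.1  0.5] 35.5
units [0.01 0.02 0.04]
```

Glass is gripped at 35.5 mm with 10 N. I'll lift it and carry it over to the near pocket.

```bash
python3 -m jog '[30,0,0,-0.2,0, 30,0,0,-0.5,0, 30,0,0,-0.8,0, 30,0,0,-0.9,0, 30,0,0,-0.9,0, 30,0,0,-0.9,0, 30,0,0,-0.7,0, 30,0.05,-0.4,0,0, 30,0.1,-0.7,0,0, 30,0.1,-0.7,0,0, 30,0.1,-0.7,0,0, 30,0.1,-0.7,0,0, 30,0.1,-0.7,0,0]'
python3 -c "
from h import *
to(.4335,-.2298,.12)"
```

```text
clock: 14.53
position: [0.5088, 0.0395, 0.251]
ee_rot: [0.29, 3.063, 0.091]
force: [0.5, -0.7, -1.1]
width: 0.384
14.53 [0.5088 0.0395 0.251 ] [0.29  3.063 0.091] [ 0.5 -0.7 -1.1] 35.3
units [ 0.76 -7.16  2.78]
```

```bash
python3 -m jog '[30,0.07,-0.75,0,0, 30,0.07,-0.75,0,0, 30,0.07,-0.75,0,0, 30,0.07,-0.75,0,0, 30,0.08,-0.75,0,0, 30,0.08,-0.75,0,0, 30,0.08,-0.75,0.1,0, 30,0.08,-0.7,0.2,0, 30,0.08,-0.5,0.4,0, 30,0.05,-0.3,0.5,0, 30,0,0,0.6,0, 30,0,0,0.5,0, 30,0,0,0.3,0, 30,0,0,0,0]'
python3 - <<'E'
from h import *
s=st(); M=rot(s["ee_rot"]); print(M[:,2].round(3)); to(.4335-.017*M[0,2],-.2298-.017*M[1,2],.056)
p=camera_params('wrist'); im=snap('wrist','w6.png'); b=np.array(s["position"])+.017*M[:,2]
print("ball",b,w2px('wrist',b,p),"pocket",w2px('wrist',(.4335,-.2298,.024),p),"spare",w2px('wrist',(.5015,-.208,.037),p))
E
```

```text
clock: 15.7
position: [0.4234, -0.2372, 0.1275]
ee_rot: [0.311, 3.052, 0.087]
force: [-1.1, 0.2, -0.0]
width: 0.382
15.7 [ 0.4234 -0.2372  0.1275] [0.311 3.052 0.087] [-1.1  0.2 -0. ] 35.1
[ 0.078  0.049 -0.996]
15.7 [ 0.4234 -0.2372  0.1275] [0.311 3.052 0.087] [-1.1  0.2 -0. ] 35.1
units [-0.06  0.09  1.81]
ball [ 0.42474499 -0.2363477   0.11059517] [314.22101031 260.23471921] pocket [317.9836633  201.47195596] spare [365.71306961 283.89114468]
```

View pics/w6.png

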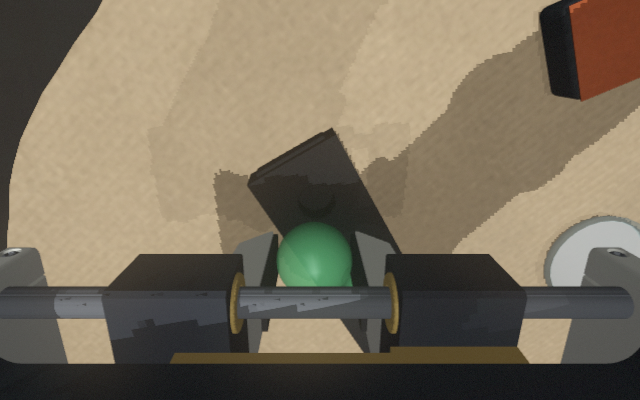

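The held ball is at (315,259) and the pocket at (317,203), both as predicted. Descend slowly.

```bash
python3 -m jog '[30,-0.04,0.05,0.4,0, 30,-0.02,0.04,0.4,0, 30,0,0,0.35,0, 30,0,0,0.2,0, 30,0,0,0,0, 30,0,0,0,0]'
python3 - <<'E'
from h import *
s=st(); M=rot(s["ee_rot"]); to(.4335-.0177*M[0,2],-.2298-.0177*M[1,2],.056)
E
```

```text
clock: 16.25
position: [0.434, -0.2331, 0.0793]
ee_rot: [0.31, 3.043, 0.084]
force: [0.1, -0.2, -0.8]
width: 0.381
16.25 [ 0.434  -0.2331  0.0793] [0.31  3.043 0.084] [ 0.1 -0.2 -0.8] 34.9
16.25 [ 0.434  -0.2331  0.0793] [0.31  3.043 0.084] [ 0.1 -0.2 -0.8] 34.9
units [0.11 0.01 0.58]
```

```bash
python3 -m jog '[30,0.11,0.02,0.25,0, 30,0,0,0.15,0, 30,0,0,0.08,0, 30,0,0,0,0, 30,0,0,0,0]'
python3 - <<'E'
from h import *
s=st(); M=rot(s["ee_rot"]); to(.4335-.0177*M[0,2],-.2298-.0177*M[1,2],.056)
E
```

```text
clock: 16.67
position: [0.4341, -0.2319, 0.0635]
ee_rot: [0.308, 3.037, 0.082]
force: [0.2, -0.2, -0.6]
width: 0.381
16.67 [ 0.4341 -0.2319  0.0635] [0.308 3.037 0.082] [ 0.2 -0.2 -0.6] 35.0
16.67 [ 0.4341 -0.2319  0.0635] [0.308 3.037 0.082] [ 0.2 -0.2 -0.6] 35.0
units [0.08 0.01 0.18]
```

```bash
python3 -m jog '[30,0.09,0.01,0.1,0, 30,0,0,0.05,0, 30,0,0,0,0, 30,0,0,0,0]'
python3 - <<'E'
from h import *
s=st(); M=rot(s["ee_rot"]); to(.4335-.0177*M[0,2],-.2298-.0177*M[1,2],.056)
E
```

```text
clock: 17.0
position: [0.4316, -0.2308, 0.0577]
ee_rot: [0.308, 3.036, 0.081]
force: [-0.6, 0.4, -0.7]
width: 0.386
17.0 [ 0.4316 -0.2308  0.0577] [0.308 3.036 0.081] [-0.6  0.4 -0.7] 35.5
17.0 [ 0.4316 -0.2308  0.0577] [0.308 3.036 0.081] [-0.6  0.4 -0.7] 35.5
units [-0.    0.    0.04]
```

```bash
python3 -m jog '[30,0,0,0.06,0, 30,0,0,0,0, 30,0,0,0,0]'
python3 - <<'E'
from h import *
s=st(); M=rot(s["ee_rot"]); to(.4335-.0177*M[0,2],-.2298-.0177*M[1,2],.056)
E
```

```text
clock: 17.25
position: [0.4319, -0.2308, 0.0552]
ee_rot: [0.308, 3.035, 0.081]
force: [0.1, -0.4, -0.8]
width: 0.383
17.25 [ 0.4319 -0.2308  0.0552] [0.308 3.035 0.081] [ 0.1 -0.4 -0.8] 35.2
17.25 [ 0.4319 -0.2308  0.0552] [0.308 3.035 0.081] [ 0.1 -0.4 -0.8] 35.2
units [ 0.    0.01 -0.02]
```

Essentially seated, with no contact force yet. I'll release gently and retreat along the tool axis.

```bash
python3 -m jog '[38,0,0,0,0, 42,0,0,0,0, 50,0,0,0,0, 60,0,0,0,0, 66,0,0,0,0, 66,0,0,0,0, 66,0,0,-0.3,0, 66,0,0,-0.7,0, 66,0,0,-0.9,0, 66,0,0,-0.9,0, 66,0,0,-0.9,0, 66,0,0,0,0]'
python3 - <<'E'
from h import *
s=st(); p=camera_params('wrist'); im=snap('wrist','w7.png'); t=snap('top','t7.png'); sd=snap('side','s7.png')
for z,w in(("near",(.4335,-.2298,.037)),("spare",(.502,-.208,.037))): print(z,w2px('wrist',w,p),w2px('top',w))
a=cv2.resize(im,(480,300)); b=cv2.resize(t[130:290,200:440],(480,320)); c=cv2.resize(sd[140:340,230:420],(300,316))
o=np.zeros((320,780,3),np.uint8); o[:320,:480]=b; o[:316,480:]=c
o=np.vstack([o,np.pad(im[100:350,:],((0,0),(0,140),(0,0)))]); cv2.imwrite('pics/fin.png',o[:,:,::-1])
E
```

```text
clock: 18.25
position: [0.4157, -0.2376, 0.2066]
ee_rot: [0.312, 3.042, 0.082]
force: [1.2, -0.6, 0.1]
width: 0.72
18.25 [ 0.4157 -0.2376  0.2066] [0.312 3.042 0.082] [ 1.2 -0.6  0.1] 66.1
near [315.07830493 177.83031107] [407.33139965 252.49622683]
spare [351.46712721 238.35359005] [399.19405973 225.80888821]
```

View pics/fin.png

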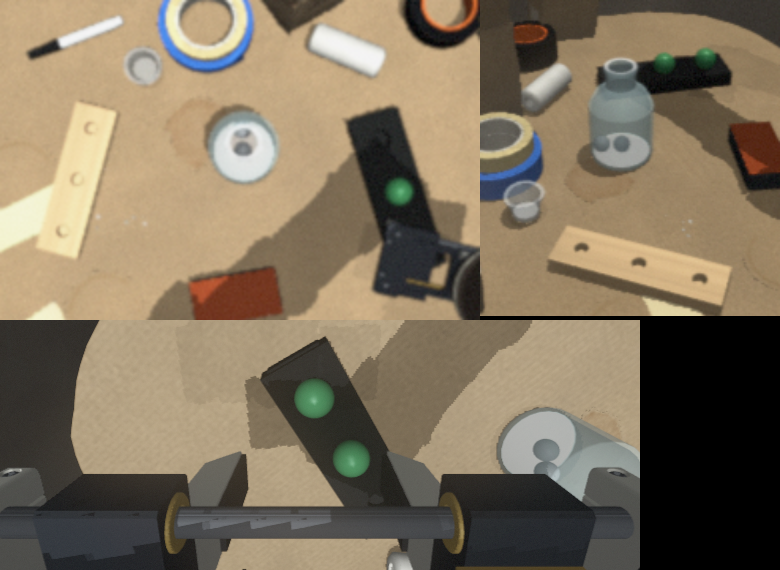

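The wrist view has the glass ball at (314,178) and the spare at (351,238), matching the predicted seated pixels (315,178) and (351,238). Both steel balls are in the upright jar and nothing else has moved. Handing in.

```bash
python3 -c "
from cell import *
print(sign_off())"
```

```text
the job is handed in; nothing more can be done
None
```

The job is handed in at about 18 s of the 70 s limit. Both steel balls are in the jar, dropped in one at a time. The glass ball, held with a 10 N grip, is in the tray's near pocket.

**Last checks:** The final pictures show both steel balls on the floor of the upright jar. The glass ball is within about 1 pixel of its predicted seated place, and the spare is still in the middle pocket. The cup, roller and marker look unmoved, and the hand is clear about 0.2 m above the table.

**What went wrong or disagreed:**
- **First grasp:** the first close on a steel ball was about 5 mm too high, so I opened, lowered and gripped again.
- **Tool tilt:** the tool slowly tilted by about 0.1 rad over the run, and I allowed for that when placing the glass ball.
- **Grip width:** the reading was about 1.5 mm under the steel balls' diameter.

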